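# Release the tin clamp

### The arm

A 6-joint arm with a two-finger parallel gripper is mounted at the origin on a cart in front of the work surface, level with it; the furniture and walls round the work are solid. World frame = base frame: x ahead of the robot, y to its left, z up, the work surface at z = 0. Lengths are in m, angles in rad, forces in N, time in s.
With the tool pointing down it reaches from about 0.25 to 0.725 m from the base axis. Payload 4 kg.
Tool frame: the origin (TCP) lies on the centre line of the jaws, within the pads' length; the fingertips stand 17 mm ahead of it and the grasp point (between the pads) lies 2 mm behind it; z points along the fingers, y is the line along which they close (so a half turn about z gives the same grasp; the last joint's range is limited). The gripper opens to 85 mm and grips with 20 to 120 N. Pads are 22 mm wide; open, the fingers measure 114 mm over their backs; the gripper's body (76 mm by 85 mm) begins 54 mm behind the grasp point. The pads swing forward as they close: fully open they stand 13 mm farther back than shut.
Start: joints at [1.267, 0.241, 0.005, 1.335, 0, 1.571], TCP at [0.15, 0.477, 0.248] pointing down, gripper open.
Joint ranges: [-2.72, 2.72], [-1.05, 1.87], [-1.09, 1.28], [-1.99, 2.15], [-1.42, 1.44], [-3.14, 3.14]. Speed limits (rad/s): [2.79, 2.79, 3.14, 3.14, 3.14, 3.14].

### API

Orientations are given as a unit quaternion [x, y, z, w].
In Python, from workcell import get_obs, imaging, order gives the robot as it stands.
- The arm moves only by the tool apply_moves, never from a script. Its argument "targets" is a list that holds one entry, the list of rows, each a list of 5 numbers: the shift along the world's x, y, z in units of 40 mm (1.0 is 40 mm), then the turn about the world's z in degrees, then the gripper command: -1 is shut, 1 is fully open, values between are in proportion. In form: [[[dx, dy, dz, turn, fingers], ...]]. A call has 1 to 8 rows; each row shifts and turns the commanded pose from where the row before left it; what a row does not reach is not made up. A row lasts 1/12 s, in which the tool goes at most 41.7 mm and 7.16 degrees, less where a joint would pass 70% of its speed; a pose out of reach is approached as far as the arm can. A call is refused whole if a number of a shift passes 1 or a number of a turn 7.16, either way. A call with a gripper value outside its range is refused whole. The fingers move at their own pace and stop on an object; the grip force is fixed at half the most. Time passes only in rows, so rows that do not move let the fingers close. It gives the time, the measured TCP pose, the force, the opening and the grip force at its end, in the units of the state.
- get_obs(): the state, without advancing time (a new reading comes with each control period).
- imaging.camera(name): name is "side" or "top"; returns (picture, depth): 420x560x3 uint8, blue, green, red; 420x560 float32, m along the optical axis (not along the pixel's ray), 0 where there is no reading.
- imaging.get_calibration(name): a dict with "camera_matrix" (3x3 intrinsics, pixels), "eye" and "rotation" of the camera in the world. Camera axes: x right, y down, z forward; pixel columns grow to the right and rows downward; lengths in m; the calibration is good to about 2 mm. A picture is of the moment at which its call begins. get_calibration takes no time and is no camera call.
- order.job_done(): hands the job in; it is judged then, once.
The state is a dict: "clock": time; "joint_pos": joint angles; "joint_vel": joint speeds; "tau": joint torques, N m; "eef_pos": TCP position; "tool_rot": TCP orientation; "ft_force": force on the tool from outside, world axes, zero at the start; "ft_torque": the same for the moment, N m; "grip_width": finger opening in m; "grasp_force": force on a finger pad.
Only numpy, scipy, OpenCV 4.12 (cv2) and the standard library are available. Lean on these libraries where they do the work, as an engineer would, in place of code of your own. Each camera call takes 0.05 s, during which the arm holds its last target. There are 200 camera calls.

### The job

Two ratchet clamps on the worktop each hold a small tin. Free the tin with the white and red label and silver lid: lift the red-tabbed pawl of its clamp clear of the toothed bar, then draw that bar back by its black knob until the jaw is well away from the tin, all or nearly all the way to its stop. Leave the tin standing in its place, and leave the other clamp, which holds the green tin with the gold lid, shut.

Things in the scene. Friction and masses are not known exactly. Their poses are not given: they have to be found in the camera images.
- pawl_red (a joint): Pawl of the clamp holding the white and red tin: a dark steel finger with a red tab on it. Rad: 0 = down, nose in the teeth (start); grows as it is lifted, to 0.9 at most; clear of the teeth from 0.2. The hinge is stiff (2 N at the tab moves it) and stays where it is left.
- tab_red (a point): Pinch point on that tab, 70 mm above the worktop, 12.5 mm below the tab's top. Tab: 12 mm thick across the bar (y), 22 mm along it, its foot 7 mm above the guide cheeks. x points along the bar to the tin at the start, z up. The hinge line runs along y, 28 mm from this point towards the knob (-x) and 28 mm below it: lifting swings the tab up and back towards the knob.
- bar_red: Loose steel toothed bar of that clamp, 18 mm wide, 12 mm above the worktop. Origin: underside, on its knob's axis; x runs to the jaw (183 mm away) and tin. Knob: upright black post, 18 mm diameter, top 60 mm above the origin; grip at 42 mm, fingers across the bar. Pawl down: blocked. Pawl lifted: slides back (-x) 50 mm to a stop, about 3 N, 2.5 mm side play; it cannot be lifted out.
- tin_small: Tin with the white and red label and silver lid, 57 mm diameter, 72 mm tall, standing on the fixed clamp's base 12 mm above the worktop, between the jaw and a V-shaped stop. Origin: centre of its underside, at the start 221 mm from the knob's axis along the bar.
- bar_green: Toothed bar of the other, like clamp, which holds the green tin (gold lid) and must stay shut. Origin and axes as for bar_red.
There are look-alikes about, which are no part of the job. Leave any blue look-alike of the tin_small alone.

How it is judged:
By the outcome, as a careful person would: the job done as asked, in the order asked, and still so for the second after the job is handed in, with the robot touching nothing.
It also fails if it takes over 42 s, if anything falls off the work surface, if the arm or the gripper's body presses on something with over 40 N, if the wrist force passes 120 N, or if a joint passes its speed limit or range.

## Working session

There is one attempt and no reset: what is moved stays moved. The work goes in short steps, Python scripts to look and compute and a tool call to move; the robot and the scene stay as the last step left them, time stands still between calls to the robot, and variables do not carry over. Pictures are saved under pics/ and viewed, at most 10 in all, crops included, and the job is handed in when it is done.

Besides the shell and the picture viewer there is one more tool, called after "Call:" as a command line: name --argument value ..., lists and objects as JSON in quotes. apply_moves: Moves the arm, as the interface text tells. Its arguments: {"type":"object","properties":{"targets":{"type":"array","items":{"type":"array","items":{"type":"array","items":{"type":"number"}}}}},"required":["targets"]}

```bash
mkdir -p pics; ls; python3 - <<'E'
from workcell import get_obs, imaging
import cv2, numpy as np
for n in("top","side"):
    p,d=imaging.camera(n); cv2.imwrite(f"pics/{n}0.png",p); np.save(f"pics/{n}0.npy",d)
    c=imaging.get_calibration(n); print(n,c)
o=get_obs(); print(o)
E
```

```text
pics
top {'camera_matrix': array([[423.78503954,   0.        , 282.05929165],
       [  0.        , 423.78503954, 202.96947372],
       [  0.        ,   0.        ,   1.        ]]), 'eye': array([ 0.50622718, -0.08231177,  0.93189139]), 'rotation': array([ 0.70859142, -0.70420289,  0.01814046, -0.04083393])}
side {'camera_matrix': array([[442.12103193,   0.        , 277.8724426 ],
       [  0.        , 442.12103193, 208.01344944],
       [  0.        ,   0.        ,   1.        ]]), 'eye': array([ 0.11501448, -0.08481338,  0.80078897]), 'rotation': array([ 0.70963808, -0.65104865,  0.18586914, -0.19494131])}
{'clock': 0.1, 'joint_pos': array([ 1.26696823e+00,  2.41355298e-01,  3.83185747e-03,  1.33520071e+00,
       -2.14585378e-06,  1.57083188e+00]), 'joint_vel': array([ 7.68358524e-04, -1.94500154e-03,  4.25918479e-03,  5.67481787e-04,
       -9.07311247e-04,  6.62349703e-05]), 'tau': array([ 1.51127965e-04, -3.73138046e+01,  2.53010541e+01,  1.08553687e-02,
       -1.57717604e-06,  8.70306867e-07]), 'eef_pos': array([0.14942461, 0.47657727, 0.24748279]), 'tool_rot': array([ 1.51347915e-01,  9.88480086e-01, -9.52973624e-04, -1.44791361e-04]), 'ft_force': array([-0.5275081 ,  0.1558053 , -0.40750345]), 'ft_torque': array([-0.0275701 ,  0.03754618,  0.03230055]), 'grasp_force': 0.0, 'grip_width': 0.0853898367138479}
```

View pics/top0.png

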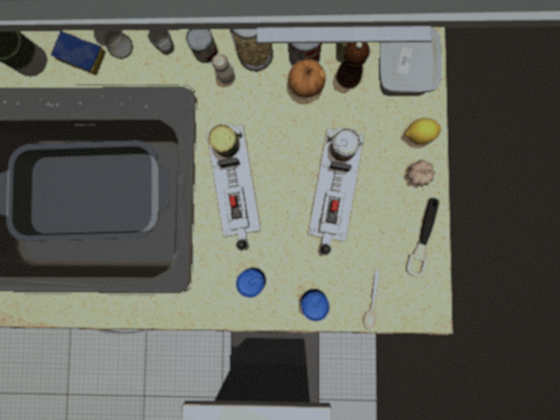

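View pics/side0.png

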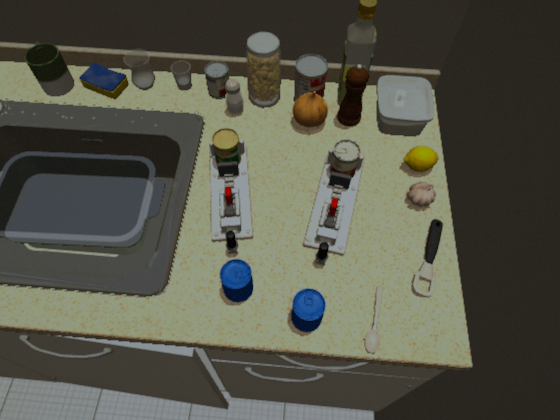

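Top view: the clamped tins are gold-lidded at (224,139) and silver-lidded at (345,143). A loose silver-lidded jar stands at the back at (305,45), and there are blue tins at (251,282) and (315,305). The right-hand clamp fits, with its tab at (334,207) and knob at (325,249), because it is the one holding the silver-lid tin. I'll confirm this in an enlarged crop and measure it.

```bash
cat > h.py <<'E'
import numpy as np, cv2
from scipy.spatial.transform import Rotation as R
from workcell import imaging
def ray(n,u,v,z):
    c=imaging.get_calibration(n);K=c["camera_matrix"]
    r=np.array(c["rotation"])
    M=R.from_quat(r).as_matrix() if r.size==4 else r
    d=M@np.linalg.solve(K,[u,v,1.]);e=np.array(c["eye"])
    return e+d*(z-e[2])/d[2]
def blobs(mask,minA=8):
    n,l,s,c=cv2.connectedComponentsWithStats(mask.astype(np.uint8))
    return [(c[i].round(1),s[i].tolist()) for i in range(1,n) if s[i][4]>=minA]
E
python3 - <<'E'
from h import *
im={n:cv2.imread(f"pics/{n}0.png") for n in("top","side")}
roi={"top":(300,120,70,140),"side":(300,130,70,140)}
cr=[]
for n in im:
    x,y,w,h=roi[n]; p=im[n][y:y+h,x:x+w].astype(int)
    b,g,r=p[...,0],p[...,1],p[...,2]
    D=np.load(f"pics/{n}0.npy")
    for name,m,z in(("red",(r>110)&(r>2.2*g)&(r>2.2*b),.0825),("dark",p.max(2)<50,.072)):
        for c,s in blobs(m): 
            u,v=c[0]+x,c[1]+y
            print(n,name,(u,v),s,ray(n,u,v,z).round(4), "depth",D[int(v),int(u)])
    cr.append(cv2.resize(im[n][y:y+h,x:x+w],None,fx=4,fy=4,interpolation=cv2.INTER_CUBIC))
for n,u,v in(("top",345,143),("side",346,153)): print("lid",ray(n,u,v,.084))
cv2.imwrite("pics/crop.png",np.hstack(cr))
E
```

```text
top red (np.float64(334.5), np.float64(205.3)) [32, 81, 6, 10, 51] [ 0.573  -0.1599  0.0825] depth 0.8480225
top dark (np.float64(338.6), np.float64(156.4)) [32, 31, 18, 10, 64] [ 0.6743 -0.1695  0.072 ] depth 0.8896816
top dark (np.float64(338.8), np.float64(168.0)) [30, 46, 19, 5, 42] [ 0.6503 -0.1698  0.072 ] depth 0.9021284
top dark (np.float64(323.9), np.float64(249.2)) [21, 125, 8, 8, 37] [ 0.4851 -0.1394  0.072 ] depth 0.8535181
side red (np.float64(334.1), np.float64(202.2)) [31, 68, 7, 10, 51] [ 0.5726 -0.1621  0.0825] depth 0.850813
side dark (np.float64(340.6), np.float64(160.8)) [32, 23, 27, 15, 73] [ 0.6815 -0.1748  0.072 ] depth 0.9045834
side dark (np.float64(343.2), np.float64(171.0)) [30, 36, 26, 11, 89] [ 0.6559 -0.1804  0.072 ] depth 0.92810476
side dark (np.float64(339.4), np.float64(181.0)) [29, 45, 22, 14, 192] [ 0.6305 -0.1729  0.072 ] depth 0.9272756
side dark (np.float64(329.5), np.float64(215.1)) [28, 83, 5, 4, 12] [ 0.5493 -0.1549  0.072 ] depth 0.8701888
side dark (np.float64(327.9), np.float64(226.1)) [24, 94, 9, 4, 14] [ 0.525  -0.1525  0.072 ] depth 0.8627981
side dark (np.float64(322.1), np.float64(252.3)) [17, 112, 11, 22, 169] [ 0.4695 -0.1433  0.072 ] depth 0.81689954
lid [ 0.69944173 -0.18128245  0.084     ]
lid [ 0.69330646 -0.1842277   0.084     ]
```

View pics/crop.png

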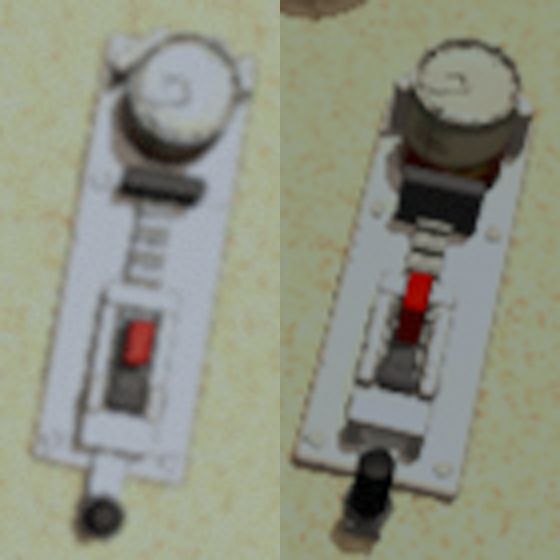

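The crop shows a silver lid with a red label below it, held by the right-hand clamp: lid (345,143), red tab (334.5,205), knob (325,249). That is the clamp to open. Averaging both views:
- **Knob:** (0.485, -0.1445)
- **Tab:** (0.573, -0.161)
- **Tin:** (0.6965, -0.183)
- **Bar heading:** about -10.3°, so I turn the tool +7.1°.

Call:
apply_moves --targets '[[[0.44,-0.665,0,0.9,1],[0.44,-0.665,0,0.9,1],[0.44,-0.665,0,0.9,1],[0.44,-0.665,0,0.9,1],[0.44,-0.665,0,0.9,1],[0.44,-0.665,0,0.9,1],[0.44,-0.665,0,0.9,1],[0.44,-0.665,0,0.8,1]]]'

```text
clock: 0.77
eef_pos: [0.2906, 0.2627, 0.248]
tool_rot: [0.089, 0.996, -0.0, -0.0]
ft_force: [1.2, 0.1, 0.6]
grip_width: 0.0851
grasp_force: 0.0
```

Call:
apply_moves --targets '[[[0.44,-0.665,0,0,1],[0.44,-0.665,0,0,1],[0.44,-0.665,0,0,1],[0.44,-0.665,0,0,1],[0.44,-0.665,0,0,1],[0.44,-0.665,0,0,1],[0.44,-0.665,0,0,1],[0.44,-0.665,0,0,1]]]'

```text
clock: 1.43
eef_pos: [0.4315, 0.0499, 0.248]
tool_rot: [0.09, 0.996, -0.0, -0.0]
ft_force: [1.3, 1.3, 0.4]
grip_width: 0.0858
grasp_force: 0.0
```

Call:
apply_moves --targets '[[[0.44,-0.665,0,0,1],[0.44,-0.665,0,0,1],[0.44,-0.665,0,0,1],[0.44,-0.665,0,0,1],[0.44,-0.665,0,0,1],[0.44,-0.665,0,0,1],[0.44,-0.665,0,0,0.3],[0,0,0,0,0.0]]]'

```text
clock: 2.1
eef_pos: [0.5565, -0.1392, 0.2466]
tool_rot: [0.092, 0.996, -0.001, 0.0]
ft_force: [1.2, 0.6, -0.2]
grip_width: 0.0641
grasp_force: 0.0
```

Call:
apply_moves --targets '[[[0.1,-0.13,-0.6,0,0],[0.1,-0.13,-0.6,0,0],[0.1,-0.13,-0.6,0,0],[0.1,-0.13,-0.6,0,0],[0,0,-0.6,0,0],[0,0,0,0,0],[0,0,0,0,0]]]'

```text
clock: 2.68
eef_pos: [0.5687, -0.1547, 0.1267]
tool_rot: [0.09, 0.996, 0.001, -0.002]
ft_force: [0.1, -0.3, 0.8]
grip_width: 0.0426
grasp_force: 0.0
```

```bash
python3 - <<'E'
from h import *
from workcell import get_obs
o=get_obs();print(o["eef_pos"],o["grip_width"])
cr=[]
for n,x,y in(("top",284,150),("side",284,140)):
    p,d=imaging.camera(n); cr.append(cv2.resize(p[y:y+110,x:x+100],None,fx=4,fy=4,interpolation=cv2.INTER_CUBIC))
cv2.imwrite("pics/c1.png",np.hstack(cr))
E
```

```text
[ 0.56865224 -0.15471396  0.12672418] 0.042578722230579326
```

View pics/c1.png

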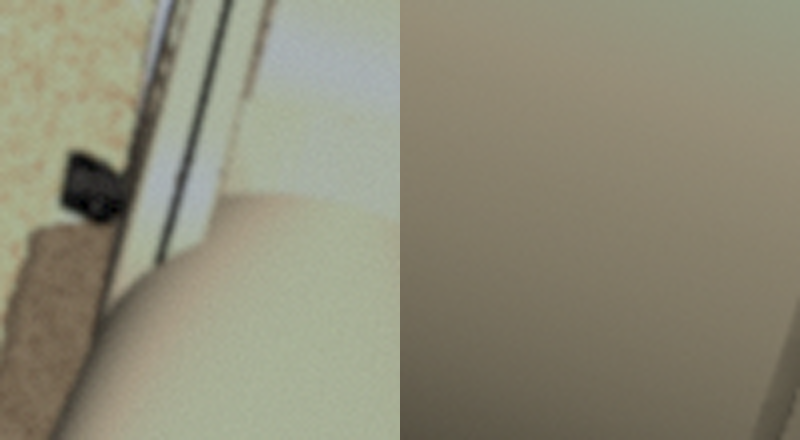

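The arm hides the tab in both views: only a finger shows in the top crop, at about (75,190), and the side crop is all arm. I go down on the measured position and watch the force.

Call:
apply_moves --targets '[[[0.1,-0.14,-0.3,0,0],[0,0,-0.4,0,0],[0,0,-0.4,0,0],[0,0,-0.2,0,0],[0,0,-0.05,0,0],[0,0,0,0,0]]]'

```text
clock: 3.28
eef_pos: [0.5744, -0.1612, 0.0742]
tool_rot: [0.09, 0.996, 0.0, -0.0]
ft_force: [-0.1, 0.8, 0.9]
grip_width: 0.0429
grasp_force: 0.0
```

Call:
apply_moves --targets '[[[0,0,0,0,-0.3],[0,0,0,0,-0.5],[0,0,0,0,-0.6]]]'

```text
clock: 3.53
eef_pos: [0.5752, -0.1613, 0.0754]
tool_rot: [0.09, 0.996, -0.0, 0.001]
ft_force: [0.6, 0.9, 0.4]
grip_width: 0.0166
grasp_force: 0.0
```

Call:
apply_moves --targets '[[[0,0,-0.07,0,-0.7],[0,0,0,0,-0.8],[0,0,0,0,-1],[0,0,0,0,-1]]]'

```text
clock: 3.87
eef_pos: [0.5753, -0.1616, 0.0726]
tool_rot: [0.09, 0.996, -0.0, 0.001]
ft_force: [-0.1, -1.1, 5.2]
grip_width: 0.0108
grasp_force: 58.8
```

Gripped with only about 1 N sideways, so it is well centred. Now I swing the tab up and back along its arc.

Call:
apply_moves --targets '[[[-0.084,0.015,0.065,0,-1],[-0.089,0.016,0.058,0,-1],[-0.096,0.017,0.048,0,-1],[-0.098,0.018,0.038,0,-1],[-0.103,0.019,0.028,0,-1],[-0.103,0.019,0.018,0,-1],[0,0,0,0,-1],[0,0,0,0,-1]]]'

```text
clock: 4.53
eef_pos: [0.5571, -0.1583, 0.0828]
tool_rot: [0.09, 0.996, -0.001, 0.006]
ft_force: [12.4, -3.6, -6.2]
grip_width: 0.0108
grasp_force: 58.9
```

Call:
apply_moves --targets '[[[0,0,0,0,-0.6],[0,0,0,0,-0.2],[0,0,0,0,0],[0,0,0.2,0,0],[0,0,0.5,0,0],[0,0,0.8,0,0],[-0.4,0.07,0.8,0,0],[-0.6,0.1,0.4,0,0]]]'

```text
clock: 5.2
eef_pos: [0.5139, -0.1506, 0.1938]
tool_rot: [0.09, 0.996, -0.001, 0.003]
ft_force: [0.0, -0.1, 1.0]
grip_width: 0.043
grasp_force: 0.0
```

Call:
apply_moves --targets '[[[-0.7,0.13,0,0,0],[-0.8,0.14,0,0,0],[-0.9,0.16,0,0,0],[-0.9,0.16,0,0,0],[-0.9,0.16,0,0,0],[0,0,0,0,0]]]'

```text
clock: 5.7
eef_pos: [0.3349, -0.1177, 0.1885]
tool_rot: [0.09, 0.996, 0.001, -0.004]
ft_force: [-0.0, 0.6, -1.2]
grip_width: 0.0428
grasp_force: 0.0
```

```bash
python3 - <<'E'
from h import *
from workcell import get_obs
o=get_obs();print(o["eef_pos"],o["grip_width"])
cr=[]
for n,x,y in(("top",284,150),("side",284,140)):
    p,d=imaging.camera(n); cr.append(cv2.resize(p[y:y+130,x:x+100],None,fx=4,fy=4,interpolation=cv2.INTER_CUBIC))
cv2.imwrite("pics/c2.png",np.hstack(cr))
E
```

```text
[ 0.3348755  -0.11769064  0.18850894] 0.04281964445278859
```

View pics/c2.png

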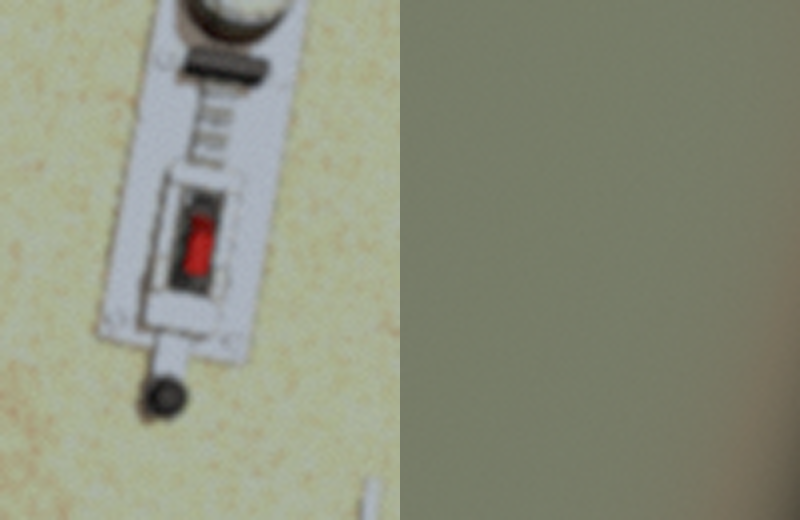

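The top crop shows the red tab swung back, now spanning crop rows 215–280 (image rows 204–220, previously 201–211). The knob is unmoved at (325.5,249), giving about (0.4855, -0.144). The side view is blocked by the arm. Now to the knob.

Call:
apply_moves --targets '[[[0.75,-0.13,0,0,0],[0.8,-0.14,0,0,0],[0.8,-0.14,-0.2,0,0],[0.8,-0.14,-0.5,0,0],[0.6,-0.11,-0.6,0,0],[0,0,-0.4,0,0],[0,0,0,0,0]]]'

```text
clock: 6.38
eef_pos: [0.4935, -0.1461, 0.1176]
tool_rot: [0.089, 0.996, 0.001, -0.003]
ft_force: [-1.6, 0.4, -0.7]
grip_width: 0.0427
grasp_force: 0.0
```

Call:
apply_moves --targets '[[[-0.15,0.03,-0.3,0,0],[0,0,-0.4,0,0],[0,0,-0.4,0,0],[0,0,-0.35,0,0],[0,0,-0.1,0,0],[0,0,0,0,0]]]'

```text
clock: 6.88
eef_pos: [0.4872, -0.1452, 0.0595]
tool_rot: [0.09, 0.996, 0.0, -0.001]
ft_force: [-0.0, 0.3, 0.7]
grip_width: 0.0426
grasp_force: 0.0
```

Call:
apply_moves --targets '[[[-0.04,0.01,-0.1,0,-0.3],[0,0,0,0,-0.5],[0,0,0,0,-0.7],[0,0,0,0,-1],[0,0,0,0,-1]]]'

```text
clock: 7.3
eef_pos: [0.4862, -0.1451, 0.0566]
tool_rot: [0.09, 0.996, -0.0, 0.001]
ft_force: [-1.2, 0.5, 4.5]
grip_width: 0.0162
grasp_force: 58.5
```

Call:
apply_moves --targets '[[[-0.1,0.018,0,0,-1],[-0.1,0.018,0,0,-1],[-0.1,0.018,0,0,-1],[-0.1,0.018,0,0,-1],[-0.1,0.018,0,0,-1],[-0.1,0.018,0,0,-1],[-0.1,0.018,0,0,-1],[0,0,0,0,-1]]]'

```text
clock: 7.97
eef_pos: [0.4573, -0.1398, 0.0561]
tool_rot: [0.09, 0.996, -0.0, 0.0]
ft_force: [2.6, -0.9, 5.6]
grip_width: 0.0159
grasp_force: 58.7
```

Sliding freely at about 3 N, with 29 mm drawn. I carry on to the stop.

Call:
apply_moves --targets '[[[-0.1,0.018,0,0,-1],[-0.1,0.018,0,0,-1],[-0.1,0.018,0,0,-1],[-0.1,0.018,0,0,-1],[-0.08,0.014,0,0,-1],[-0.04,0.007,0,0,-1],[0,0,0,0,-1]]]'

```text
clock: 8.55
eef_pos: [0.4377, -0.1364, 0.0558]
tool_rot: [0.09, 0.996, -0.0, 0.001]
ft_force: [7.1, -1.7, 0.0]
grip_width: 0.0162
grasp_force: 58.4
```

49 mm drawn with the force rising, so it is at the stop. Release, go up and retreat to the left.

Call:
apply_moves --targets '[[[0,0,0,0,-0.6],[0,0,0,0,-0.2],[0,0,0,0,0],[0,0,0,0,0],[0,0,0.3,0,0],[0,0,0.7,0,0],[0,0,0.9,0,0],[0,0,0.9,0,0]]]'

```text
clock: 9.22
eef_pos: [0.4343, -0.1354, 0.1673]
tool_rot: [0.09, 0.996, 0.001, -0.003]
ft_force: [1.1, -1.0, -0.4]
grip_width: 0.0426
grasp_force: 0.0
```

Call:
apply_moves --targets '[[[-0.2,0.8,0.5,0,0],[-0.2,0.9,0.3,0,0],[-0.2,0.9,0.3,0,0],[-0.2,0.9,0,0,0],[-0.2,0.9,0,0,0],[-0.2,0.9,0,0,0],[0,0.9,0,0,0],[0,0.9,0,0,0]]]'

```text
clock: 9.88
eef_pos: [0.3868, 0.1488, 0.2111]
tool_rot: [0.09, 0.996, -0.001, -0.001]
ft_force: [1.0, -0.7, 0.2]
grip_width: 0.043
grasp_force: 0.0
```

Call:
apply_moves --targets '[[[0,0.9,0,0,0],[0,0.9,0,0,0],[0,0.9,0,0,0],[0,0.5,0,0,0],[0,0,0,0,0],[0,0,0,0,0]]]'

```text
clock: 10.38
eef_pos: [0.3876, 0.2758, 0.2105]
tool_rot: [0.089, 0.996, -0.001, -0.001]
ft_force: [-0.2, -0.2, -0.5]
grip_width: 0.0426
grasp_force: 0.0
```

```bash
python3 - <<'E'
from h import *
cr=[]
for n,x,y in(("top",195,115),("side",195,115)):
    p,d=imaging.camera(n); cr.append(cv2.resize(p[y:y+160,x:x+180],None,fx=2.2,fy=2.2,interpolation=cv2.INTER_CUBIC))
cv2.imwrite("pics/c3.png",np.hstack(cr))
E
```

```text
(no output)
```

View pics/c3.png

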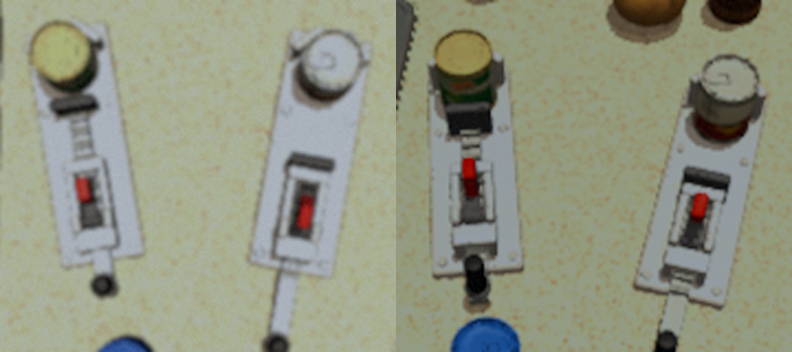

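The jaw is well back, at crop (310,160) against the tin at (330,65). The pawl is up, the white and red tin is standing in its place, and the green clamp is still shut.

```bash
python3 -c "
from workcell import order
print(order.job_done())"
```

```text
the job is handed in; nothing more can be done
None
```

The white and red tin is free: its pawl is lifted, its bar is drawn back about 49 mm to the stop, the tin still stands in its place, the green clamp is still shut, and the job is handed in.

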